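Dock a stirrer drive, turn its flat up, switch on

TASK

Set the stirrer drive down in the nest on top of the controller box, upright and with its round hub sticking out over the front of the box; set it in, do not drop it. Once it is seated, turn the hub until the milled flat on its outer end faces straight up, because the controller takes that position as zero when it is powered. Only then switch the controller on by flipping its bat toggle over to the far side, and do not push the loose beaker, tub or timer about.

Things in the scene. Friction and masses are not known exactly. Their poses are not given: they have to be found in the camera images.
- drive: Stirrer drive, the thing to carry (about 0.6 kg): aluminium block with grey rear, 80 (x) x 56 (y) x 66 mm high. Origin: centre of the block's underside, z up. A steel spindle leaves its front towards -x, axis 40 mm above the underside. Grip it across the 56 mm; the centre of mass lies about 15 mm to -x of the block's centre. Starts standing on the worktop left of the box.
- spindle: The drive's spindle: hub 40 mm in diameter, 68 mm long. Turns endlessly about x (the axis, +x into the block) against 0.05 N m, stays where left. Origin on the axis, 83 mm before the block's centre. Round for x -17 to +17 mm; flat, 6 mm deep, with a dark dimple, for x -51 to -17. z = the flat's outward normal: z up = flat up; starts 57 to 180 degrees off, either way.
- hub_end (a point): Centre of the hub's front end face, on the spindle axis, 134 mm in front of the drive housing's centre.
- dock: Controller box, fixed: white, 116 deep (x) x 176 wide (y) x 50 mm high. Origin: centre of its underside. -x is its front, roughly towards the robot; nest on its +y (left) side, toggle on its -y (right) side. The seated hub hangs free before it and may be gripped from above, leaning to either side, and turned in strokes; a push of over 2 N down on the hub tips the drive.
- nest (a point): Centre of the nest's floor on the box, 50 mm above the worktop, axes as the box. Inside 88 (x) x 64 mm (y), for the drive's 80 x 56 mm foot; wall 12 mm high, 7 mm thick. Seated, the drive's origin is at this point, its -x to the front of the box, and the spindle axis 90 mm above the worktop.
- toggle (a joint): Bat toggle on the right of the box's top, 97 mm to -y of the nest's centre. 0 = off, leaning 0.45 rad to the front; 0.9 rad = on, leaning to the far side (+x of the box). It goes over centre: it falls to the nearer end and stays there; under 1 N at the tip carries it over.
- toggle_tip (a point): Tip of the toggle's steel bat (8 to 13 mm thick, 55 mm long from its pivot, pivot 56 mm and tip about 106 mm above the worktop). Off, the tip lies 24 mm in front of the pivot; on, 24 mm behind it: 48 mm of travel along the box's x.
- beaker: Bystander, loose: glass beaker, 59 x 64 x 72 mm high, behind the box. Origin: centre of its underside.
- tub: Bystander, loose: white tub with dark lid, 66 mm across, 75 mm high, behind the box. Origin: centre of its underside.
- timer_1: Bystander, loose: flat timer, 62 x 68 x 20 mm high, at the front edge. Origin: centre of its underside.

How it is judged:
By the outcome, as a careful person would: the job done as asked, in the order asked, and still so for the second after the job is handed in, with the robot touching nothing.
It also fails if it takes over 67 s, if anything falls off the work surface, if the arm or the gripper's body presses on something with over 40 N, if the wrist force passes 120 N, or if a joint passes its speed limit or range.

ROBOT

A 6-joint arm with a two-finger parallel gripper is mounted at the origin on a cart in front of the work surface, level with it; the furniture and walls round the work are solid. World frame = base frame: x ahead of the robot, y to its left, z up, the work surface at z = 0. Lengths are in mm, angles in rad, forces in N, time in s.
With the tool pointing down it reaches from about 350 to 875 mm from the base axis. Payload 15.5 kg.
Tool frame: the origin (TCP) lies on the centre line of the jaws, within the pads' length; the fingertips stand 11 mm ahead of it and the grasp point (between the pads) lies 8 mm behind it; z points along the fingers, y is the line along which they close (so a half turn about z gives the same grasp; the last joint's range is limited). The gripper opens to 85 mm and grips with 20 to 120 N. Pads are 22 mm wide; open, the fingers measure 114 mm over their backs; the gripper's body (76 mm by 85 mm) begins 54 mm behind the grasp point. The pads swing forward as they close: fully open they stand 13 mm farther back than shut.
Start: joints at [-1.419, 0.494, 1.345, -0, 1.302, -0.096], TCP at [152.69, -606.063, 242.277] pointing down, gripper open.
Joint ranges: [-2.91, 2.91], [-0.82, 2.16], [0.22, 2.67], [-1.22, 4.37], [0.12, 2.79], [-3.08, 3.08]. Speed limits (rad/s): [1.89, 1.89, 2.57, 3.01, 3.01, 3.01].

INTERFACE

Orientations are given as a unit quaternion [x, y, z, w].
In Python, from station import readout, snapshot, calibration, order gives the robot as it stands.
- The arm moves only by the shell command python3 -m handwheel 'ROWS' [FORCE]. ROWS is JSON, one flat list of numbers, 5 for each row, row after row: the shift along the world's x, y, z in mm, then the turn about the world's z in degrees, then the opening, from 0 (shut) to 1 (fully open). In form: [tx, ty, tz, spin, grip, tx, ty, tz, spin, grip, ...]. A call has 1 to 5 rows; each row is the pose to reach, as a shift and turn from the pose commanded when the call began; what a row does not reach only later rows make up. A row lasts 1/8 s, in which the tool goes at most 62.5 mm and 10.7 degrees, less where a joint would pass 70% of its speed; a pose out of reach is approached as far as the arm can. A call with a gripper value outside its range is refused whole. The fingers move at their own pace and stop on an object; FORCE is the grip in N (left out, the last holds). Time passes only in rows, so rows that repeat a pose let the fingers close. It gives the time, the measured TCP pose, the force, the opening and the grip force at its end, in the units of the state.
- readout.observe(): the state, without advancing time (a new reading comes with each control period).
- snapshot(name): name is "scene" or "top" or "wrist"; returns the picture (420x560x3 uint8, red, green, blue); there is no depth.
- calibration(name): a dict with "fx", "fy", "cx", "cy" (pixels), "extrinsics" (4x4, takes a point from world to camera coordinates); the wrist camera has in their place "hand_eye" (4x4, takes a point from camera to tool coordinates, whose origin is the TCP and whose axes are the flange's). Camera axes: x right, y down, z forward; pixel columns grow to the right and rows downward; lengths in mm; the calibration is good to about 2 mm. A picture is of the moment at which its call begins: read the wrist's pose just before it. calibration takes no time and is no camera call.
- order.hand_in(): hands the job in; it is judged then, once.
The state is a dict: "time_s": time; "joint_pos": joint angles; "dq": joint speeds; "joint_efforts": joint torques, N m; "tool_pos": TCP position; "orientation": TCP orientation; "wrist_force": force on the tool from outside, world axes, zero at the start; "torque": the same for the moment, N m; "width": finger opening in mm; "grasp_force": force on a finger pad.
Only numpy, scipy, OpenCV 4.12 (cv2) and the standard library are available. Lean on these libraries where they do the work, as an engineer would, in place of code of your own. Each camera call takes 0.05 s, during which the arm holds its last target. There are 200 camera calls.

## Working session

There is one attempt and no reset: what is moved stays moved. The work goes in short steps, Python scripts to look and compute and a shell command to move; the robot and the scene stay as the last step left them, time stands still between calls to the robot, and variables do not carry over. Pictures are saved under pics/ and viewed, at most 10 in all, crops included, and the job is handed in when it is done.

```bash
mkdir -p pics; ls
python3 - <<'E'
from station import readout,snapshot,calibration
import cv2,numpy as np
s=readout.observe();print(s)
for n in("scene","top"):
    cv2.imwrite(f"pics/{n}0.png",snapshot(n)[:,:,::-1])
    c=calibration(n);print(n,c)
print(calibration("wrist"))
E
```

```text
pics
{'time_s': 0.0, 'joint_pos': array([-1.41951773e+00,  4.94191612e-01,  1.34612423e+00, -2.67190900e-05,
        1.30252790e+00, -9.55187372e-02]), 'dq': array([ 0.00010054,  0.00076463, -0.00111946, -0.00116905,  0.00225299,
       -0.00113374]), 'joint_efforts': array([ 1.75732897e-03, -8.82155943e+01, -3.83867311e+01, -1.36392393e-05,
        1.00557719e-02, -1.10137635e-04]), 'tool_pos': array([ 152.61745403, -605.71621946,  241.69735315]), 'orientation': array([ 9.92395410e-01,  1.23089232e-01, -3.03124060e-05, -6.24944534e-04]), 'wrist_force': array([-0.0359543 ,  0.90543387, -0.41841325]), 'torque': array([0.0258927, 0.0003966, 0.0069198]), 'grasp_force': 0.0, 'width': 85.46725355095042}
scene {'fx': 464.17767649319455, 'fy': 464.17767649319455, 'cx': 276.0354900424691, 'cy': 209.2508612493612, 'extrinsics': array([[-7.20126141e-01, -6.93395630e-01,  2.49166799e-02,
         5.21637906e+02],
       [-3.90211323e-01,  3.75037545e-01, -8.40881658e-01,
         2.41690336e+02],
       [ 5.73718977e-01, -6.15263634e-01, -5.40645166e-01,
         9.43671570e+02],
       [ 0.000
[... 291 characters left out ...]
319040e-01,  3.38406739e-03, -2.02293764e-01,
         5.62214876e+02],
       [ 2.02295506e-01,  1.77239651e-04, -9.79324510e-01,
         9.76067879e+02],
       [ 0.00000000e+00,  0.00000000e+00,  0.00000000e+00,
         1.00000000e+00]])}
{'fx': 298.9625380976907, 'fy': 298.9625380976907, 'cx': 276.85356071134686, 'cy': 215.86078016231437, 'hand_eye': array([[-9.71343461e-04, -9.49319775e-01, -3.14310390e-01,
         8.02707145e+01],
       [ 9.99999426e-01, -1.06417145e-03,  1.23750601e-04,
         7.86337575e-01],
       [-4.51959037e-04, -3.14310089e-01,  9.49320264e-01,
        -1.30995304e+02],
       [ 0.00000000e+00,  0.00000000e+00,  0.00000000e+00,
         1.00000000e+00]])}
```

View pics/scene0.png

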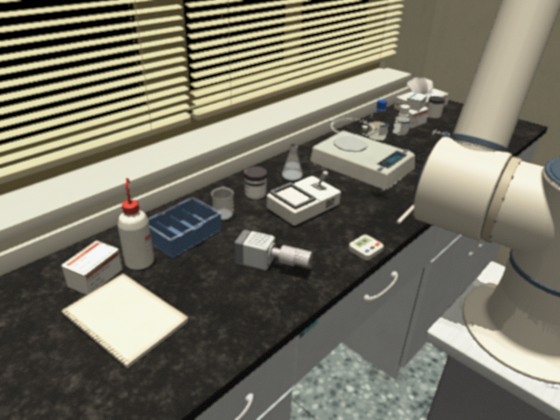

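View pics/top0.png

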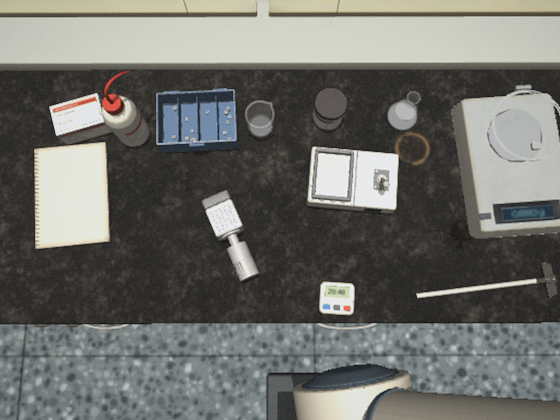

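The top view shows the drive at about (222,215) with its hub end at (247,275). The box is at (307-398, 147-213), with the nest at (333,175) and the toggle at (381,180). I'll enlarge this region.

```bash
cat > h.py <<'E'
import numpy as np,cv2
from scipy.spatial.transform import Rotation as R
from station import readout,snapshot,calibration
def cam(n,s=None):
    c=calibration(n)
    K=np.array([[c['fx'],0,c['cx']],[0,c['fy'],c['cy']],[0,0,1]])
    if n=='wrist':
        T=np.eye(4);T[:3,:3]=R.from_quat(s['orientation']).as_matrix();T[:3,3]=s['tool_pos']
        W=T@c['hand_eye']
    else: W=np.linalg.inv(c['extrinsics'])
    return K,W
def ray(n,uv,z,s=None):
    K,W=cam(n,s);uv=np.atleast_2d(uv).astype(float)
    d=(W[:3,:3]@np.linalg.inv(K)@np.c_[uv,np.ones(len(uv))].T).T
    o=W[:3,3];return o+d*((z-o[2])/d[:,2])[:,None]
def proj(n,P,s=None):
    K,W=cam(n,s);P=np.atleast_2d(P);q=(np.linalg.inv(W)@np.c_[P,np.ones(len(P))].T)[:3]
    q=K@q;return (q[:2]/q[2]).T
E
python3 - <<'E'
import cv2
i=cv2.imread('pics/top0.png')[140:290,200:400]
cv2.imwrite('pics/crop1.png',cv2.resize(i,(800,600),interpolation=cv2.INTER_CUBIC))
E
```

```text
(no output)
```

View pics/crop1.png

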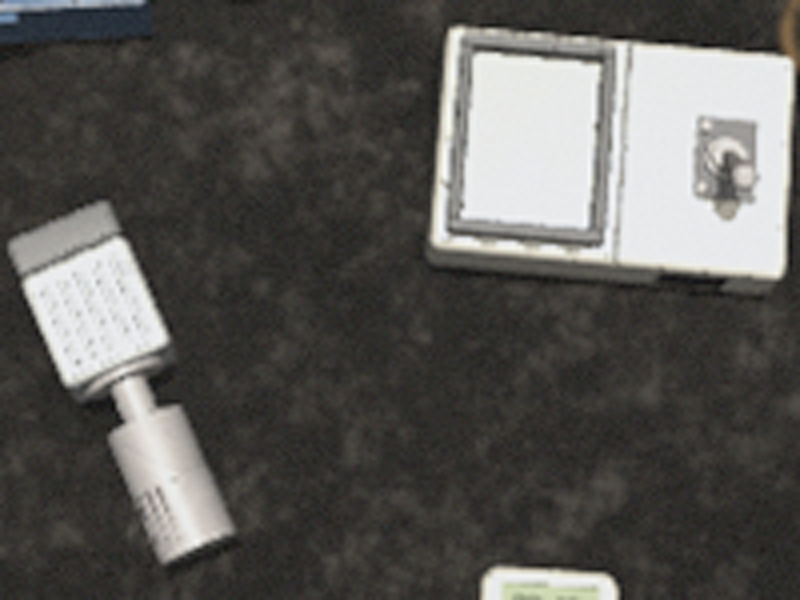

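The crop shows the drive's top corners at crop pixels (8,243), (110,202), (175,355) and (75,395). The box's top corners are at (450,27), (795,60), (783,280) and (430,247). The toggle leans forward, with its tip near (727,208).

Run:
```python
from h import *
f=lambda a:np.array(a)/4+[200,140]
d=ray('top',f([(8,243),(110,202),(175,355),(75,395)]),66)
print(d.round(0)); c=d.mean(0)
ax=(d[0]+d[1]-d[2]-d[3]);print('drive',c,np.degrees(np.arctan2(ax[1],ax[0])),np.hypot(*ax[:2])/2)
h=ray('top',f([(200,548)]),40);print('hubend approx',h, np.degrees(np.arctan2(*(c-h[0])[1::-1])))
b=ray('top',f([(450,27),(795,60),(783,280),(430,247)]),50);print(b.round(0))
bc=b.mean(0);v=(b[0]+b[3]-b[1]-b[2])[:2];a=np.degrees(np.arctan2(v[1],v[0]))-90;print('box',bc,a,np.hypot(*v)/2)
w=ray('top',f([(465,45),(615,48),(603,243),(447,232)]),62);print('nest wall',w.mean(0),w.round(0))
print('tip',ray('top',f([(727,208)]),103))
q=proj('top',[[c[0],c[1],66]])
for n,z,uv in (('timer',20,(338,297)),('tub',75,(331,103)),('beaker',72,(261,115))):print(n,ray('top',[uv],z))
```

```text
[[574. 292.  66.]
 [594. 243.  66.]
 [518. 211.  66.]
 [499. 258.  66.]]
drive [546.4234287  250.90246551  66.        ] 23.81416979680499 82.04336172080448
hubend approx [[428.25102643 199.18385136  40.        ]] 23.636779082052144
[[688.  75.  50.]
 [670. -98.  50.]
 [557. -87.  50.]
 [575.  86.  50.]]
box [622.46755212  -6.07254252  50.        ] -5.7963567948201415 173.86156387765288
nest wall [625.12619163  35.77910403  62.        ] [[675.  68.  62.]
 [673.  -6.  62.]
 [574.   3.  62.]
 [579.  79.  62.]]
tip [[581.32850216 -49.99154001 103.        ]]
timer [[390.23717696  27.76014222  20.        ]]
tub [[771.07488365  37.74345478  75.        ]]
beaker [[747.34580911 177.77168339  72.        ]]
```

```bash
python3 -m handwheel '[25,55,0,10,1,50,110,0,20,1,75,165,0,30,1,100,220,0,40,1,125,275,0,50,1]'; python3 -m handwheel '[25,55,0,10,1,50,110,0,20,1,75,165,0,30,1,100,220,0,40,1,125,275,0,50,1]'; python3 -m handwheel '[25,55,0,10,1,50,110,0,20,1,75,165,0,30,1,100,220,0,40,1,125,275,0,50,1]'; python3 -m handwheel '[0,0,0,10,1,0,0,0,20,1,0,0,0,30,1,0,0,0,40,1,0,0,0,40,1]'
```

```text
time_s: 0.72
tool_pos: [278.1, -329.2, 242.2]
orientation: [0.846, 0.533, 0.0, -0.0]
wrist_force: [0.7, -1.2, 0.6]
width: 85.2
grasp_force: 0.0
time_s: 1.35
tool_pos: [403.2, -54.1, 242.4]
orientation: [0.541, 0.841, 0.0, 0.0]
wrist_force: [1.9, -1.2, 1.0]
width: 85.5
grasp_force: 0.0
time_s: 1.98
tool_pos: [528.1, 221.0, 242.1]
orientation: [0.135, 0.991, -0.0, -0.0]
wrist_force: [0.7, -1.0, -0.5]
width: 85.2
grasp_force: 0.0
time_s: 2.6
tool_pos: [527.5, 218.9, 242.0]
orientation: [-0.209, 0.978, -0.0, -0.0]
wrist_force: [0.4, -0.4, 0.6]
width: 85.6
grasp_force: 0.0
```

Run:
```python
from h import *
s=readout.observe();i=snapshot('wrist');cv2.imwrite('pics/w1.png',i[:,:,::-1])
import pickle;pickle.dump(s,open('w1.pkl','wb'));print(s['tool_pos'],s['joint_pos'])
```

```text
[527.53036343 218.91486404 242.03944949] [ 2.88816547e-01  4.18253690e-01  1.48105530e+00 -7.72882180e-06
  1.24281544e+00 -1.70250754e+00]
```

View pics/w1.png

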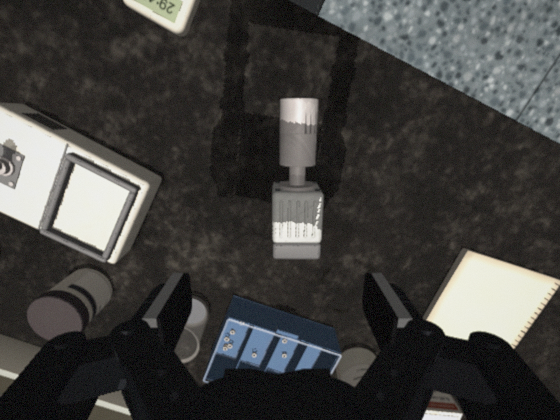

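The wrist view shows the drive square in the image. The hub spans columns 280-318 and rows 98-166, and the block spans columns 273-323 and rows 184-258. The nest is at lower left, centred near (92,207).

Run:
```python
from h import *
import pickle;s=pickle.load(open('w1.pkl','rb'))
p=ray('wrist',[(274,258),(320,258),(323,188),(273,188)],66,s);print(p.round(1),p.mean(0))
h=ray('wrist',[(299,98),(298,166)],40,s)
print(h, np.degrees(np.arctan2(*(h[1]-h[0])[1::-1])))
e=(p[0]+p[1])/2;print('rear mid',e)
u=np.array([np.cos(np.radians(23.9)),np.sin(np.radians(23.9)),0]);print('centre from rear',e-40*u,'grip',e-55*u)
# nest wall outer corners top z62
w=ray('wrist',[(70,153),(138,186),(107,259),(40,232)],62,s);print(w.round(1),w.mean(0))
b=ray('wrist',[(161,180),(118,262)],50,s);print(b)
print(proj('wrist',[[625,36,50],[546,251,66]],s))
```

```text
[[593.6 243.9  66. ]
 [572.3 291.5  66. ]
 [498.4 258.   66. ]
 [519.8 210.1  66. ]] [546.04503763 250.85159156  66.        ]
[[427.0967854  198.30022254  40.        ]
 [491.23114418 227.48031676  40.        ]] 24.464766078097043
rear mid [582.952874   267.67750115  66.        ]
centre from rear [546.38271579 251.47183768  66.        ] grip [532.66890646 245.39471388  66.        ]
[[571.9   5.6  62. ]
 [577.1  78.7  62. ]
 [674.9  69.6  62. ]
 [672.5  -6.8  62. ]] [624.09534933  36.78898102  62.        ]
[[565.04222977  95.77791246  50.        ]
 [681.96022678  78.20605581  50.        ]]
[[ 94.15797189 206.63605765]
 [297.62037316 224.37954427]]
```

```bash
python3 -m handwheel '[5,26,-30,0,1,5,26,-90,0,1,5,26,-150,0,1,5,26,-190,0,1,5,26,-210,0,1]' 60;  python3 -m handwheel '[0,0,0,0,0.55,0,0,0,0,0.55,0,0,0,0,0.4,0,0,0,0,0.4,0,0,0,0,0.4]' 60; python3 -m handwheel '[0,0,8,0,0.4,0,0,20,0,0.4,0,0,20,0,0.4]' 60
```

```text
time_s: 3.28
tool_pos: [531.6, 244.6, 29.8]
orientation: [-0.207, 0.978, -0.0, -0.002]
wrist_force: [-0.2, 0.2, 0.1]
width: 85.4
grasp_force: 0.0
time_s: 3.9
tool_pos: [533.0, 245.1, 33.1]
orientation: [-0.209, 0.978, 0.0, 0.001]
wrist_force: [-1.5, -0.8, 6.9]
width: 55.3
grasp_force: 66.0
time_s: 4.28
tool_pos: [533.3, 245.1, 53.5]
orientation: [-0.209, 0.978, 0.0, 0.001]
wrist_force: [0.5, 0.5, -5.6]
width: 55.3
grasp_force: 65.0
```

Run:
```python
from h import *
import pickle;s=pickle.load(open('w1.pkl','rb'))
for n,f,S,seed,z in(('top','pics/top0.png',None,(333,175),50),('wrist','pics/w1.png',s,(94,207),50)):
    g=cv2.imread(f);m=(g.min(2)>185).astype(np.uint8)
    for name,k in (('floor',0),('right plate',1)):
        k_,lab=cv2.connectedComponents(m,connectivity=4)
        uv=seed if k==0 else ((368,190) if n=='top' else (35,150))
        l=lab[uv[1],uv[0]]
        c=max(cv2.findContours((lab==l).astype(np.uint8),0,1)[0],key=cv2.contourArea)[:,0]
        P=ray(n,c,z,S)[:,:2].astype(np.float32);print(n,name,l,cv2.minAreaRect(P))
```

```text
top floor 212 ((629.905029296875, 36.07101058959961), (63.23006820678711, 86.19306182861328), 84.50897216796875)
top right plate 210 ((624.0335083007812, -5.178520202636719), (172.0335693359375, 111.95024108886719), 84.55813598632812)
wrist floor 9 ((629.3933715820312, 32.30891799926758), (61.500282287597656, 83.12346649169922), 84.50565338134766)
wrist right plate 5 ((618.327392578125, -46.88580322265625), (69.45841217041016, 111.8782958984375), 84.09101867675781)
```

```bash
python3 -m handwheel '[0,0,50,0,0.4,0,-10,90,-5,0.4,15,-50,90,-12,0.4,40,-100,90,-20,0.4,60,-155,90,-26,0.4]'; python3 -m handwheel '[15,-35,0,-3,0.4,20,-53,0,-3.6,0.4,20,-53,0,-3.6,0.4,20,-53,0,-3.6,0.4]'
python3 - <<'E'
from h import *
s=readout.observe();i=snapshot('wrist');cv2.imwrite('pics/w2.png',i[:,:,::-1])
import pickle;pickle.dump(s,open('w2.pkl','wb'));print(s['tool_pos'],s['joint_pos'],np.degrees(R.from_quat(s['orientation']).as_euler('ZYX')))
E
```

```text
time_s: 4.9
tool_pos: [593.3, 88.7, 142.4]
orientation: [0.018, 1.0, 0.0, 0.0]
wrist_force: [1.1, -0.0, -5.2]
width: 55.1
grasp_force: 68.7
time_s: 5.4
tool_pos: [612.1, 37.9, 142.1]
orientation: [0.047, 0.999, 0.0, -0.0]
wrist_force: [0.2, 1.0, -5.3]
width: 55.6
grasp_force: 68.6
[612.12316751  37.87645628 142.14545926] [-3.56766799e-02  5.85224321e-01  1.48515154e+00  3.02852241e-04
  1.07189828e+00 -1.51244502e+00] [ 1.74604290e+02 -3.98696141e-02  1.79987072e+02]
```

View pics/w2.png

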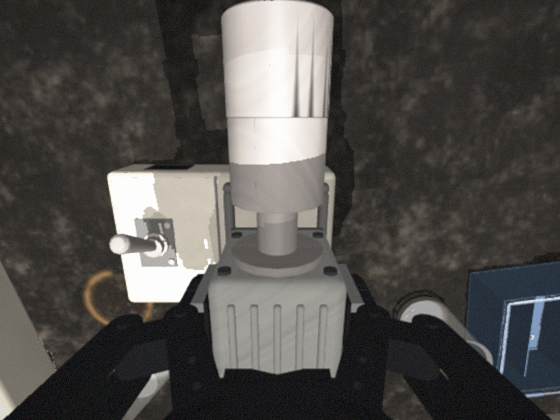

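The view shows the nest's front wall between columns 229 and 331 at row 183. The box's front corners are at (110,172) and (335,168), and the toggle tip is at (122,243).

Run:
```python
from h import *
import pickle;s=pickle.load(open('w2.pkl','rb'))
print(ray('wrist',[(225,183),(331,183)],62,s))
b=ray('wrist',[(110,172),(335,168),(130,302)],50,s);print(b)
y=np.radians(-5.5);X=np.array([np.cos(y),np.sin(y)]);Y=np.array([-X[1],X[0]])
for n in [(628,36),(625,36.5)]:
    P=[]
    for a,c,z in((-51,39,62),(-51,-39,62),(-44,32,62),(-44,-32,62)):P.append([*(np.array(n)+a*X+c*Y),z])
    print(proj('wrist',P,s).round(1))
g=cv2.imread('pics/w2.png')[150:260,180:380];cv2.imwrite('pics/c2.png',cv2.resize(g,(800,440),interpolation=cv2.INTER_CUBIC))
```

```text
[[572.76824122   3.18408587  62.        ]
 [579.99298868  78.93460617  62.        ]]
[[558.61348693 -83.77929266  50.        ]
 [571.63213846  84.29896695  50.        ]
 [671.32831333 -97.01689459  50.        ]]
[[332.1 184.2]
 [223.6 184.1]
 [321.9 193.7]
 [233.8 193.6]]
[[332.7 180.1]
 [223.7 180. ]
 [322.4 189.6]
 [233.9 189.5]]
```

View pics/c2.png

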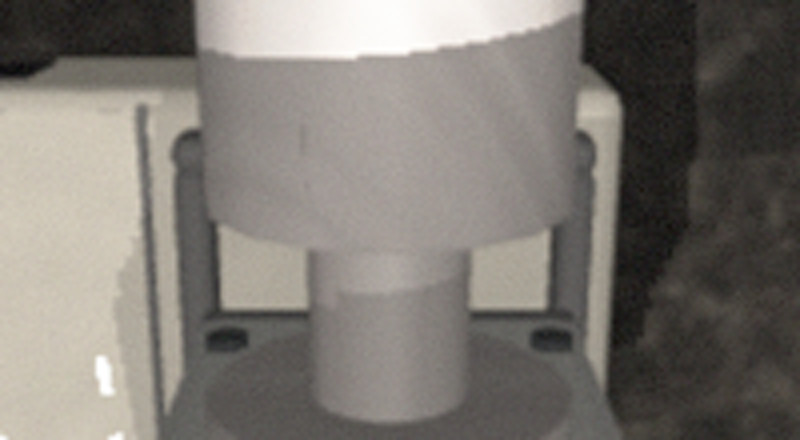

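```bash
python3 -m handwheel '[0.5,-1.2,-20,0,0.4,0.5,-1.2,-40,0,0.4,0.5,-1.2,-46,0,0.4,0.5,-1.2,-49,0,0.4,0.5,-1.2,-52,0,0.4]'; python3 -m handwheel '[0,0,-2,0,0.4,0,0,-4,0,0.4,0,0,-5.5,0,0.4,0,0,-6.5,0,0.4,0,0,-6.5,0,0.4]'
```

```text
time_s: 6.08
tool_pos: [613.4, 36.1, 91.1]
orientation: [0.047, 0.999, 0.0, 0.0]
wrist_force: [-9.0, 1.1, 11.7]
width: 55.4
grasp_force: 70.6
time_s: 6.7
tool_pos: [610.8, 36.3, 85.0]
orientation: [0.047, 0.999, 0.0, -0.002]
wrist_force: [-21.8, 2.7, 20.7]
width: 55.3
grasp_force: 71.5
```

```bash
python3 -m handwheel '[0,0,6,0,0.4,0,0,14,0,0.4,-4,0,14,0,0.4,-4,0,14,0,0.4,-4,0,14,0,0.4]'; python3 -m handwheel '[0,0,-6,0,0.4,0,0,-9,0,0.4,0,0,-11,0,0.4,0,0,-13,0,0.4,0,0,-13,0,0.4]'
```

```text
time_s: 7.32
tool_pos: [609.2, 35.7, 97.6]
orientation: [0.048, 0.999, 0.0, -0.0]
wrist_force: [0.6, -0.1, -5.9]
width: 55.5
grasp_force: 68.5
time_s: 7.95
tool_pos: [609.1, 35.7, 84.6]
orientation: [0.048, 0.999, -0.0, -0.0]
wrist_force: [-0.6, 0.6, -4.7]
width: 55.5
grasp_force: 68.5
```

```bash
python3 -m handwheel '[0,0,-0.7,0,0.4,0,0,-1.4,0,0.4,0,0,-1.4,0,0.4]';python3 -m handwheel '[0,0,-0.5,0,0.4,0,0,-1,0,0.4,0,0,-1,0,0.4]'
```

```text
time_s: 8.32
tool_pos: [609.4, 35.7, 84.1]
orientation: [0.048, 0.999, -0.0, 0.0]
wrist_force: [-2.6, -0.4, 5.9]
width: 55.3
grasp_force: 70.1
time_s: 8.7
tool_pos: [609.5, 35.7, 83.9]
orientation: [0.048, 0.999, -0.0, 0.001]
wrist_force: [-5.9, -1.0, 20.2]
width: 55.3
grasp_force: 71.6
```

```bash
python3 -m handwheel '[0,0,1.2,0,0.4,0,0,1.2,0,0.6,0,0,1.2,0,1,0,0,1.2,0,1,0,0,1.2,0,1]';python3 -m handwheel '[0,0,15,0,1,0,0,60,0,1,-20,2,106,0,1,-61,6,106,0,1,-61,6,106,0,1]'
python3 - <<'E'
from h import *
s=readout.observe();i=snapshot('wrist');cv2.imwrite('pics/w3.png',i[:,:,::-1])
import pickle;pickle.dump(s,open('w3.pkl','wb'));print(s['tool_pos'],s['wrist_force'])
E
```

```text
time_s: 9.32
tool_pos: [609.2, 35.7, 83.5]
orientation: [0.048, 0.999, -0.0, -0.0]
wrist_force: [-0.0, -0.0, 0.1]
width: 85.5
grasp_force: 0.0
time_s: 9.95
tool_pos: [545.9, 42.1, 191.0]
orientation: [0.047, 0.999, 0.0, -0.0]
wrist_force: [-0.0, 0.4, 0.9]
width: 85.4
grasp_force: 0.0
[545.92580919  42.05798576 191.04080303] [-0.01398362  0.37106435  0.91185565]
```

View pics/w3.png

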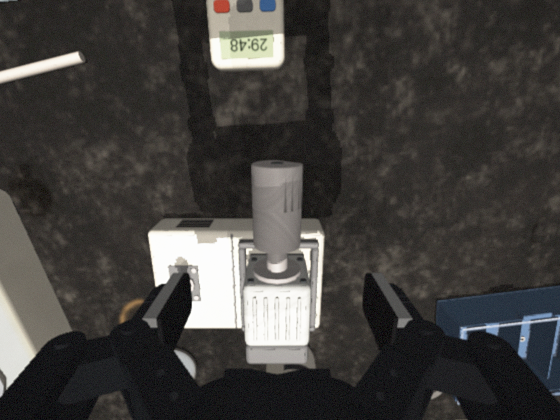

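```bash
cat >> h.py <<'E'
def comp(name):
    s=readout.observe();w=snapshot('wrist');sc=snapshot('scene');t=snapshot('top')
    c=proj('wrist',[[515,45,95]],s)[0].astype(int);a=w[max(0,c[1]-60):c[1]+60,max(0,c[0]-35):c[0]+35]
    a=cv2.resize(a,(350,600),interpolation=cv2.INTER_CUBIC)
    def cr(n,im,r,k):
        c=proj(n,[[515,45,90]])[0].astype(int);q=im[c[1]-r:c[1]+r,c[0]-int(r*1.5):c[0]+int(r*1.5)];return cv2.resize(q,(450,300),interpolation=cv2.INTER_CUBIC)
    im=np.hstack([a,np.vstack([cr('scene',sc,25,0),cr('top',t,25,0)])])
    cv2.imwrite(name,im[:,:,::-1])
    print(s['tool_pos'],proj('wrist',[[490,47,90]],s),proj('scene',[[490,47,90]]),proj('top',[[490,47,90]]))
E
python3 -c "from h import *;comp('pics/k1.png')"
```

```text
[547.57335043  41.85514121 190.83221749] [[277.73145807 148.752595  ]] [[332.04544634 206.18965349]] [[330.51961235 241.46123129]]
```

View pics/k1.png

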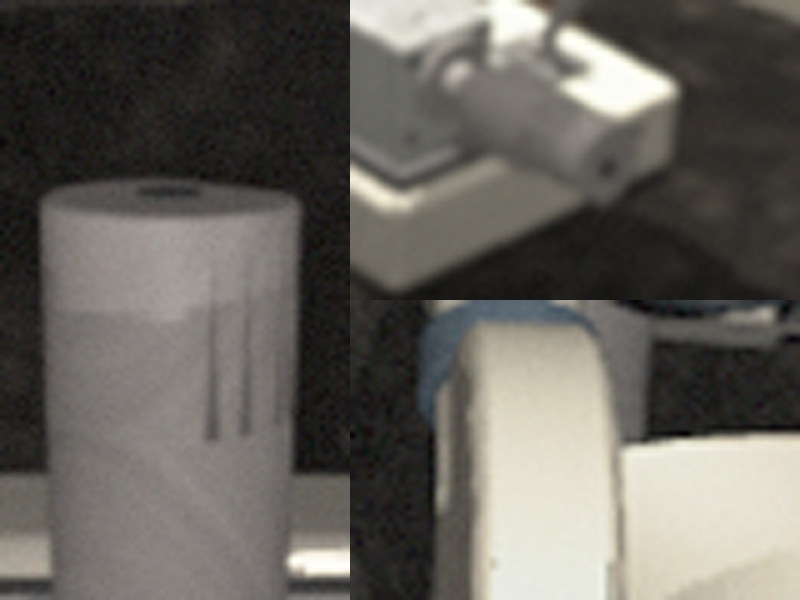

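```bash
python3 -m handwheel '[-4,0,-40,0,0.75,-4,0,-80,0,0.75,-4,0,-93,0,0.75,-4,0,-93,0,0.75,-4,0,-93,0,0.75]' 20; python3 -m handwheel '[-0.8,-8,0,0,0.75,-0.8,-10,0,0,0.75,-0.8,-10,0,0,0.75]'; python3 -m handwheel '[0,-1,0,0,0.75,0,-1,0,0,0.75]';python3 -m handwheel '[0,-1,0,0,0.75,0,-1,0,0,0.75]'; python3 -m handwheel '[0,-1,0,0,0.75,0,-1,0,0,0.75]'
```

```text
time_s: 10.78
tool_pos: [545.2, 41.7, 97.8]
orientation: [0.048, 0.999, 0.0, 0.001]
wrist_force: [0.4, 0.5, 1.0]
width: 63.9
grasp_force: 0.0
time_s: 11.15
tool_pos: [543.5, 31.4, 96.9]
orientation: [0.048, 0.999, -0.0, 0.0]
wrist_force: [0.1, 0.5, 0.2]
width: 64.1
grasp_force: 0.0
time_s: 11.4
tool_pos: [543.4, 30.8, 96.6]
orientation: [0.048, 0.999, 0.0, -0.0]
wrist_force: [-0.6, 0.3, -0.2]
width: 64.0
grasp_force: 0.0
time_s: 11.65
tool_pos: [543.4, 29.8, 96.5]
orientation: [0.048, 0.999, 0.0, -0.0]
wrist_force: [-0.6, 0.4, 1.2]
width: 63.9
grasp_force: 0.3
time_s: 11.9
tool_pos: [543.2, 28.8, 96.5]
orientation: [0.048, 0.999, 0.0, -0.0]
wrist_force: [-1.2, 1.8, 0.3]
width: 64.2
grasp_force: 0.9
```

```bash
python3 -m handwheel '[-0.1,-1,0,0,0.75,-0.1,-1,-3,0,0.75,-0.1,-1,-6,0,0.75]'; python3 -m handwheel '[0,0,-3,0,0.75,0,0,-6,0,0.75,0,0,-6,0,0.75]'
```

```text
time_s: 12.28
tool_pos: [543.5, 27.7, 90.5]
orientation: [0.048, 0.999, 0.0, 0.0]
wrist_force: [-0.3, 3.0, 1.2]
width: 64.3
grasp_force: 1.3
time_s: 12.65
tool_pos: [543.2, 27.7, 84.3]
orientation: [0.048, 0.999, -0.0, -0.0]
wrist_force: [-0.8, 1.2, -0.1]
width: 64.1
grasp_force: 0.6
```

```bash
python3 -m handwheel '[-0.2,-2,0,0,0.75,-0.2,-2,0,0,0.75]'; python3 -m handwheel '[-0.1,-1,0,0,0.75,-0.1,-1,0,0,0.75]'; python3 -m handwheel '[-0.1,-1,0,0,0.75,-0.1,-1,0,0,0.75]'; python3 -m handwheel '[-0.1,-1,0,0,0.75,-0.1,-1,0,0,0.75]' ; python3 -c "from h import *;comp('pics/k2.png')"
```

```text
time_s: 12.9
tool_pos: [542.8, 25.7, 84.5]
orientation: [0.048, 0.999, 0.0, -0.0]
wrist_force: [-1.6, 3.4, 0.7]
width: 64.0
grasp_force: 1.5
time_s: 13.15
tool_pos: [542.5, 25.1, 84.6]
orientation: [0.048, 0.999, 0.0, -0.0]
wrist_force: [-3.0, 7.1, 1.7]
width: 64.4
grasp_force: 3.5
time_s: 13.4
tool_pos: [542.3, 24.2, 84.6]
orientation: [0.048, 0.999, 0.0, -0.001]
wrist_force: [-3.6, 9.1, 2.5]
width: 64.4
grasp_force: 4.1
time_s: 13.65
tool_pos: [542.0, 23.2, 84.6]
orientation: [0.048, 0.999, 0.0, -0.001]
wrist_force: [-4.1, 8.4, 2.6]
width: 64.2
grasp_force: 4.2
[542.02921924  23.20540474  84.55598042] [[323.0197973  182.95154712]] [[332.04544634 206.18965349]] [[330.51961235 241.46123129]]
```

```bash
python3 -m handwheel '[0,0.5,-3,0,0.75,0,0.5,-6,0,0.75]'; python3 -m handwheel '[0,0,-3,0,0.75,0,0,-6,0,0.75]';  python3 -m handwheel '[0,0,-3,0,0.75,0,0,-6,0,0.75]'
python3 - <<'E'
from h import *
s=readout.observe();w=snapshot('wrist');cv2.imwrite('pics/w4.png',w[:,:,::-1])
# column intensity profile across outer hub, from K1-like region: find dark lines
for dx in (118,108):
    y=np.radians(-5.5)
    p=proj('wrist',[[623.7-dx*np.cos(y),34.3-dx*np.sin(y)-6,110]],s)[0].astype(int)
    print(p,w[p[1]-1:p[1]+2,p[0]-50:p[0]+50].mean((0,2)).astype(int).tolist())
E
```

```text
time_s: 14.05
tool_pos: [541.9, 23.8, 78.5]
orientation: [0.048, 0.999, 0.0, -0.001]
wrist_force: [-5.7, 8.9, 2.9]
width: 64.0
grasp_force: 4.3
time_s: 14.3
tool_pos: [542.0, 23.8, 72.5]
orientation: [0.048, 0.999, 0.0, -0.001]
wrist_force: [-5.4, 8.3, 3.1]
width: 64.0
grasp_force: 4.3
time_s: 14.55
tool_pos: [542.0, 23.8, 66.4]
orientation: [0.047, 0.999, 0.0, -0.001]
wrist_force: [-5.3, 8.9, 2.9]
width: 64.3
grasp_force: 4.4
[318 259] [219, 224, 224, 226, 226, 227, 228, 228, 228, 228, 230, 231, 231, 232, 231, 232, 233, 231, 233, 234, 233, 234, 235, 235, 236, 236, 237, 237, 238, 238, 239, 238, 239, 239, 240, 240, 240, 240, 239, 240, 241, 241, 241, 240, 240, 240, 240, 240, 239, 240, 239, 239, 239, 239, 238, 238, 237, 237, 237, 237, 237, 236, 236, 236, 235, 234, 234, 232, 232, 230, 232, 230, 230, 229, 229, 229, 227, 226, 224, 223, 222, 221, 221, 219, 216, 210, 199, 149, 86, 62, 62, 63, 61, 61, 62, 62, 61, 62, 62, 79]
[316 286] [174, 175, 180, 197, 213, 220, 222, 223, 225, 226, 228, 228, 228, 229, 228, 230, 231, 232, 233, 235, 236, 237, 238, 238, 238, 238, 238, 238, 238, 238, 237, 238, 239, 238, 238, 238, 238, 239, 239, 239, 239, 239, 238, 240, 239, 238, 238, 239, 238, 239, 238, 239, 238, 238, 238, 238, 238, 238, 237, 237, 237, 237, 237, 237, 237, 237, 236, 237, 237, 237, 235, 235, 234, 233, 231, 229, 228, 227, 226, 225, 225, 222, 218, 214, 212, 213, 213, 204, 173, 159, 161, 162, 163, 163, 163, 162, 160, 164, 163, 147]
```

```bash
python3 -m handwheel '[0,10,0,0,0.75,0,13,16,0,0.75,-15,15,16,0,0.75,-35,21.5,16,0,0.75,-35,21.5,16,0,0.75]'; python3 -m handwheel '[0,0,0,0,0.5,0,0,0,0,0.42,0,0,0,0,0.3,0,0,0,0,0.3,0,0,0,0,0.3]' 20
```

```text
time_s: 15.22
tool_pos: [505.7, 45.0, 82.8]
orientation: [0.047, 0.999, -0.0, -0.001]
wrist_force: [0.6, 0.3, -0.6]
width: 64.3
grasp_force: 0.0
time_s: 15.85
tool_pos: [508.1, 44.6, 82.6]
orientation: [0.048, 0.999, -0.0, 0.0]
wrist_force: [1.6, -1.5, 0.3]
width: 39.0
grasp_force: 23.3
```

```bash
python3 -m handwheel '[0,0,0,0,0.75,0,0,8,0,0.75,18,-3,15,0,0.75,35,-6,15,0,0.75,35,-16,15,0,0.75]'; python3 -m handwheel '[0,-3,0,0,0.75,-0.5,-6,0,0,0.75,-0.5,-6,0,0,0.75]'; python3 -m handwheel '[0,0,-3,0,0.75,0,0,-6,0,0.75]';python3 -m handwheel '[0,0,-3,0,0.75,0,0,-6,0,0.75]';python3 -m handwheel '[0,0,-3,0,0.75,0,0,-6,0,0.75]'
```

```text
time_s: 16.48
tool_pos: [543.7, 28.7, 98.0]
orientation: [0.047, 0.999, 0.0, 0.001]
wrist_force: [-0.4, -0.6, -0.1]
width: 64.1
grasp_force: 0.5
time_s: 16.85
tool_pos: [541.0, 22.9, 97.5]
orientation: [0.048, 0.999, 0.0, -0.001]
wrist_force: [-3.6, 3.6, 1.5]
width: 64.5
grasp_force: 1.9
time_s: 17.1
tool_pos: [541.4, 23.2, 91.4]
orientation: [0.048, 0.999, 0.0, -0.001]
wrist_force: [-3.0, 6.1, 2.4]
width: 63.9
grasp_force: 3.1
time_s: 17.35
tool_pos: [541.3, 23.2, 85.3]
orientation: [0.048, 0.999, 0.0, -0.001]
wrist_force: [-2.8, 6.3, 3.0]
width: 64.2
grasp_force: 3.2
time_s: 17.6
tool_pos: [541.3, 23.2, 79.3]
orientation: [0.048, 0.999, 0.0, -0.001]
wrist_force: [-2.4, 6.8, 3.2]
width: 64.1
grasp_force: 3.2
```

Now squeeze the flat region.

```bash
python3 -m handwheel '[0,10,0,0,0.75,0,13,3,0,0.75,-17,17,3,0,0.75,-34,22,3,0,0.75,-34,22,3,0,0.75]'; python3 -m handwheel '[0,0,0,0,0.5,0,0,0,0,0.42,0,0,0,0,0.3,0,0,0,0,0.3,0,0,0,0,0.3]' 20
```

```text
time_s: 18.23
tool_pos: [507.5, 45.1, 82.9]
orientation: [0.047, 0.999, -0.0, -0.0]
wrist_force: [-0.1, 1.2, 0.1]
width: 63.8
grasp_force: 0.0
time_s: 18.85
tool_pos: [508.7, 44.7, 82.6]
orientation: [0.048, 0.999, -0.0, 0.0]
wrist_force: [2.7, -1.0, 0.6]
width: 37.6
grasp_force: 20.0
```

Run:
```python
from h import *
s=readout.observe();w=snapshot('wrist');cv2.imwrite('pics/w5.png',w[:,:,::-1])
p=proj('wrist',[[490,47,90]],s)[0].astype(int);print(p,s['tool_pos'])
a=w[max(0,p[1]-60):p[1]+90,p[0]-100:p[0]+100]
cv2.imwrite('pics/c5.png',cv2.resize(a,None,fx=4,fy=4,interpolation=cv2.INTER_CUBIC)[:,:,::-1])
```

```text
[280 259] [508.74742369  44.68022705  82.63771911]
```

View pics/c5.png

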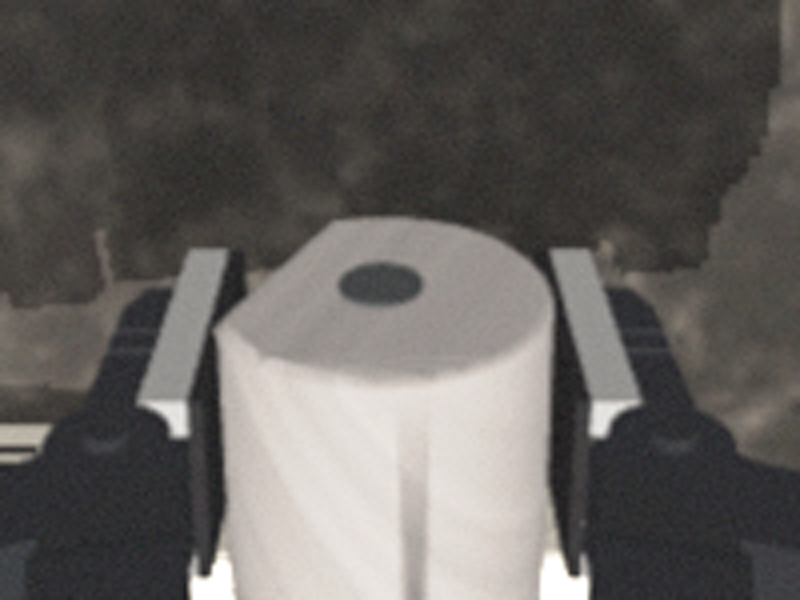

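The end face is at about (385,298) and its chord runs from (218,325) to (335,220). The flat therefore faces -y and about 25° downward, and needs roughly another 115° in the same direction.

```bash
cat >> h.py <<'E'
def face(ce,name=None):
    """rectify the hub end plane: image right=+y(box), up=+z, 8 px/mm, +-30mm about ce"""
    s=readout.observe();w=snapshot('wrist')
    Y=np.array([0.096,0.995,0]);k=8
    P=[np.array(ce)+a*Y+np.array([0,0,b]) for a,b in((-30,30),(30,30),(30,-30),(-30,-30))]
    H=cv2.getPerspectiveTransform(proj('wrist',P,s).astype(np.float32),np.float32([(0,0),(480,0),(480,480),(0,480)]))
    im=cv2.warpPerspective(w,H,(480,480))
    if name: cv2.imwrite(name,im[:,:,::-1])
    return im
E
python3 -m handwheel '[0,0,0,0,0.75,0,0,8,0,0.75,18,-3,15,0,0.75,35,-6,15,0,0.75,35,-16,15,0,0.75]'; python3 -m handwheel '[0,-3,0,0,0.75,-0.5,-5.5,0,0,0.75,-0.5,-5.5,0,0,0.75]'; python3 -m handwheel '[0,0,-4,0,0.75,0,0,-8,0,0.75,0,0,-12,0,0.75,0,0,-16,0,0.75,0,0,-20,0,0.75]'; python3 -m handwheel '[0,10,0,0,0.75,0,10,10,0,0.75,0,10,20,0,0.75,0,4,20,0,0.75,0,-0.5,20,0,0.75]';python3 -m handwheel '[0,0,-4,0,0.75,0,0,-8,0,0.75,0,0,-12,0,0.75,0,0,-16,0,0.75,0,0,-20,0,0.75]'
```

```text
time_s: 19.52
tool_pos: [544.1, 28.6, 98.0]
orientation: [0.047, 0.999, -0.0, 0.001]
wrist_force: [-1.7, -0.7, -0.9]
width: 64.1
grasp_force: 0.0
time_s: 19.9
tool_pos: [542.1, 23.2, 97.6]
orientation: [0.048, 0.999, 0.0, -0.0]
wrist_force: [-0.4, 1.0, 1.4]
width: 64.0
grasp_force: 0.5
time_s: 20.52
tool_pos: [542.8, 23.3, 77.3]
orientation: [0.048, 0.999, -0.0, -0.0]
wrist_force: [-0.9, 3.3, 1.8]
width: 63.9
grasp_force: 1.4
time_s: 21.15
tool_pos: [542.9, 22.2, 97.8]
orientation: [0.048, 0.999, -0.0, 0.0]
wrist_force: [-1.6, 4.6, 2.0]
width: 64.3
grasp_force: 2.6
time_s: 21.78
tool_pos: [542.8, 22.8, 77.2]
orientation: [0.048, 0.999, -0.0, -0.0]
wrist_force: [-0.9, 2.7, 0.9]
width: 63.8
grasp_force: 1.3
```

```bash
python3 -m handwheel '[0,10,0,0,0.75,0,13,5,0,0.75,-17,17,5,0,0.75,-35,22,5,0,0.75,-35,22,5,0,0.75]'; python3 -m handwheel '[0,0,0,0,0.5,0,0,0,0,0.42,0,0,0,0,0.3,0,0,0,0,0.3,0,0,0,0,0.3]' 20
python3 - <<'E'
from h import *
s=readout.observe()
y=np.radians(-5.5);ce=[508.7-(134-117)*np.cos(y)+1.5,44.7-(134-117)*np.sin(y),90.5]
ce=[490.5,46.4,90.5]
im=face(ce,'pics/f1.png');print(s['tool_pos'])
g=im.mean(2)
for r in range(-24,25,3): print(r, g[240-8*r-4:240-8*r+4].reshape(8,60,8).mean((0,2))[4:56:2].astype(int).tolist())
# same for previous shot
E
```

```text
time_s: 22.4
tool_pos: [506.9, 45.2, 83.0]
orientation: [0.047, 0.999, -0.0, -0.0]
wrist_force: [0.5, 0.2, -0.4]
width: 64.1
grasp_force: 0.0
time_s: 23.02
tool_pos: [508.2, 44.7, 82.6]
orientation: [0.048, 0.999, -0.0, 0.0]
wrist_force: [3.7, 1.8, -0.3]
width: 35.7
grasp_force: 19.8
[508.20897502  44.70596207  82.61152585]
-24 [48, 46, 50, 51, 56, 62, 60, 53, 55, 64, 70, 59, 53, 49, 49, 50, 52, 51, 49, 48, 48, 52, 51, 48, 49, 51]
-21 [48, 50, 50, 51, 54, 65, 65, 60, 57, 61, 67, 59, 52, 47, 49, 48, 49, 49, 50, 49, 50, 52, 49, 46, 51, 57]
-18 [49, 48, 47, 49, 53, 62, 68, 63, 61, 60, 59, 58, 49, 49, 48, 52, 54, 48, 48, 49, 51, 54, 49, 50, 51, 51]
-15 [51, 47, 49, 52, 53, 56, 66, 72, 70, 68, 54, 57, 48, 48, 52, 52, 54, 49, 47, 49, 52, 53, 50, 49, 50, 50]
-12 [50, 53, 58, 55, 58, 57, 66, 70, 75, 76, 67, 72, 65, 68, 56, 48, 48, 49, 47, 49, 52, 49, 53, 51, 53, 54]
-9 [52, 55, 60, 64, 59, 62, 68, 98, 128, 143, 148, 146, 145, 146, 145, 134, 103, 56, 49, 50, 47, 49, 52, 54, 53, 53]
-6 [62, 62, 61, 64, 67, 64, 107, 151, 148, 147, 150, 143, 146, 147, 150, 147, 146, 142, 94, 57, 48, 49, 54, 54, 
[... 561 characters left out ...]
120, 146, 145, 144, 146, 147, 148, 152, 91, 146, 140, 47, 68]
12 [46, 65, 146, 145, 43, 147, 150, 148, 148, 145, 142, 143, 147, 148, 146, 145, 145, 147, 148, 148, 154, 95, 146, 140, 46, 47]
15 [46, 64, 146, 146, 66, 150, 150, 147, 150, 143, 145, 146, 149, 146, 146, 145, 143, 147, 147, 161, 132, 92, 146, 143, 47, 46]
18 [48, 65, 145, 145, 109, 153, 148, 148, 148, 142, 146, 144, 149, 144, 146, 146, 150, 153, 170, 188, 86, 92, 146, 141, 47, 49]
21 [49, 67, 145, 146, 114, 196, 185, 149, 146, 140, 146, 145, 154, 152, 152, 151, 168, 190, 202, 185, 52, 90, 146, 140, 50, 50]
24 [46, 63, 145, 146, 45, 195, 212, 206, 210, 199, 194, 189, 188, 183, 193, 206, 214, 209, 200, 180, 37, 90, 145, 141, 47, 47]
```

```bash
python3 -m handwheel '[0,0,0,0,0.75,0,0,8,0,0.75,18,-3,15,0,0.75,35,-6,15,0,0.75,35,-16,15,0,0.75]'; python3 -m handwheel '[0,-3,0,0,0.75,-0.5,-6,0,0,0.75,-0.5,-7,0,0,0.75,-0.5,-8,0,0,0.75]'; python3 -m handwheel '[0,0,-3,0,0.75,0,0,-6,0,0.75]'; python3 -m handwheel '[0,0,-3,0,0.75,0,0,-6,0,0.75]'; python3 -m handwheel '[0,0,-3,0,0.75,0,0,-6,0,0.75]'; python3 -m handwheel '[0,0,-3,0,0.75,0,0,-6,0,0.75]'
```

```text
time_s: 23.7
tool_pos: [543.6, 28.6, 98.0]
orientation: [0.047, 0.999, -0.0, 0.001]
wrist_force: [0.1, -0.5, -0.1]
width: 64.4
grasp_force: 0.0
time_s: 24.2
tool_pos: [541.3, 21.4, 97.5]
orientation: [0.048, 0.999, 0.0, -0.001]
wrist_force: [-4.8, 10.0, 4.3]
width: 63.7
grasp_force: 5.4
time_s: 24.45
tool_pos: [541.1, 21.7, 91.4]
orientation: [0.048, 0.999, 0.001, -0.001]
wrist_force: [-3.9, 9.9, 2.2]
width: 63.9
grasp_force: 5.3
time_s: 24.7
tool_pos: [541.2, 21.7, 85.3]
orientation: [0.048, 0.999, 0.001, -0.001]
wrist_force: [-3.5, 10.5, 2.6]
width: 63.9
grasp_force: 5.2
time_s: 24.95
tool_pos: [541.2, 21.7, 79.3]
orientation: [0.047, 0.999, 0.0, -0.001]
wrist_force: [-3.5, 10.6, 3.3]
width: 64.1
grasp_force: 5.2
time_s: 25.2
tool_pos: [541.1, 21.7, 73.4]
orientation: [0.047, 0.999, 0.0, -0.001]
wrist_force: [-4.5, 11.1, 3.3]
width: 64.3
grasp_force: 5.3
```

```bash
cat > m.py <<'E'
from h import *
s=readout.observe()
im=face([490.5,46.4,90.5],'pics/f.png');print(s['tool_pos'],s['width'])
g=im.mean(2)
for r in range(-15,28,3): print(r, g[240-8*r-4:240-8*r+4].reshape(8,60,8).mean((0,2))[8:52:2].astype(int).tolist())
E
python3 -m handwheel '[0,10,0,0,0.75,0,14,5,0,0.75,-17,18,9,0,0.75,-35,23.5,9,0,0.75,-35,23.5,9,0,0.75]'; python3 -m handwheel '[0,0,0,0,0.5,0,0,0,0,0.42,0,0,0,0,0.3,0,0,0,0,0.3,0,0,0,0,0.3]' 20; python3 m.py
```

```text
time_s: 25.82
tool_pos: [506.5, 44.6, 83.0]
orientation: [0.047, 0.999, -0.0, -0.0]
wrist_force: [0.7, 0.0, 0.1]
width: 63.9
grasp_force: 0.0
time_s: 26.45
tool_pos: [507.8, 44.2, 82.6]
orientation: [0.048, 0.999, -0.0, 0.0]
wrist_force: [3.1, 0.6, 0.9]
width: 39.5
grasp_force: 22.8
[507.75329255  44.16429566  82.62820159] 39.48612423875217
-15 [49, 52, 52, 55, 64, 68, 67, 65, 52, 54, 47, 47, 46, 49, 50, 46, 47, 49, 50, 52, 50, 50]
-12 [57, 52, 56, 58, 65, 67, 78, 99, 110, 121, 127, 121, 114, 100, 60, 46, 45, 46, 50, 48, 51, 50]
-9 [60, 61, 59, 58, 78, 120, 139, 141, 140, 140, 142, 143, 143, 144, 143, 129, 77, 50, 47, 48, 49, 49]
-6 [62, 63, 61, 102, 141, 142, 141, 140, 141, 142, 141, 141, 141, 142, 143, 144, 142, 111, 45, 45, 51, 52]
-3 [68, 59, 102, 143, 141, 144, 144, 143, 143, 141, 142, 141, 141, 141, 140, 141, 140, 142, 96, 44, 58, 60]
0 [134, 48, 137, 139, 140, 141, 140, 141, 133, 93, 80, 100, 139, 141, 140, 140, 140, 139, 137, 53, 136, 140]
3 [136, 108, 145, 143, 139, 139, 138, 141, 69, 65, 68, 65, 85, 143, 142, 141, 140, 141, 140, 96, 136, 139]
6 [137, 135, 141, 143, 144, 143
[... 160 characters left out ...]
139, 140, 145, 118, 136, 141]
12 [137, 145, 156, 142, 143, 146, 144, 144, 142, 142, 143, 145, 144, 140, 139, 138, 138, 139, 160, 83, 138, 140]
15 [135, 90, 208, 202, 184, 160, 144, 143, 145, 146, 145, 142, 141, 143, 144, 143, 142, 162, 172, 50, 138, 140]
18 [137, 44, 210, 206, 207, 207, 203, 188, 163, 144, 142, 145, 146, 145, 143, 146, 179, 192, 169, 39, 137, 140]
21 [136, 37, 205, 210, 209, 208, 208, 205, 206, 205, 191, 165, 147, 149, 194, 209, 203, 191, 153, 38, 137, 141]
24 [137, 38, 157, 212, 211, 211, 210, 209, 207, 206, 206, 206, 204, 202, 209, 212, 204, 187, 112, 37, 138, 140]
27 [137, 38, 84, 211, 212, 211, 211, 211, 209, 209, 209, 206, 206, 206, 208, 203, 203, 183, 56, 36, 138, 139]
```

```bash
python3 -m handwheel '[0,0,0,0,0.75,0,0,8,0,0.75,18,-3,8,0,0.75,35,-6,8,0,0.75,35,-15.5,8,0,0.75]'; python3 -m handwheel '[0,-3,0,0,0.75,-0.5,-6,0,0,0.75,-0.5,-7,0,0,0.75,-0.5,-7.5,0,0,0.75]'; python3 -m handwheel '[0,0,-3,0,0.75,0,0,-6,0,0.75,0,0,-8,0,0.75,0,0,-8,0,0.75]'; python3 -m handwheel '[0,10,0,0,0.75,0,14,0,0,0.75,-17,18,0,0,0.75,-35,23.5,0,0,0.75,-35,23.5,0,0,0.75]'; python3 -m handwheel '[0,0,0,0,0.5,0,0,0,0,0.42,0,0,0,0,0.3,0,0,0,0,0.3,0,0,0,0,0.3]' 20; python3 m.py
```

```text
time_s: 27.12
tool_pos: [543.1, 28.6, 90.9]
orientation: [0.047, 0.999, 0.0, 0.0]
wrist_force: [-1.2, 4.5, 0.9]
width: 64.5
grasp_force: 1.5
time_s: 27.62
tool_pos: [540.6, 22.1, 90.5]
orientation: [0.048, 0.999, 0.001, -0.001]
wrist_force: [-2.4, 11.7, 3.1]
width: 64.0
grasp_force: 6.1
time_s: 28.12
tool_pos: [540.6, 22.1, 82.4]
orientation: [0.048, 0.999, 0.001, -0.001]
wrist_force: [-2.0, 10.3, 0.9]
width: 64.1
grasp_force: 5.1
time_s: 28.75
tool_pos: [505.8, 45.1, 82.6]
orientation: [0.047, 0.999, -0.0, -0.0]
wrist_force: [0.4, -0.3, 0.4]
width: 64.0
grasp_force: 0.0
time_s: 29.38
tool_pos: [507.3, 44.7, 82.6]
orientation: [0.048, 0.999, -0.0, 0.0]
wrist_force: [3.5, -0.0, 0.7]
width: 39.2
grasp_force: 23.2
[507.2850181   44.67961189  82.63791668] 39.23612748246883
-15 [49, 49, 50, 55, 63, 67, 69, 65, 59, 71, 71, 68, 64, 53, 52, 46, 46, 47, 49, 49, 46, 48]
-12 [56, 55, 56, 53, 64, 77, 113, 132, 140, 141, 143, 142, 140, 137, 124, 91, 50, 46, 49, 47, 49, 50]
-9 [58, 60, 58, 63, 109, 139, 142, 139, 139, 141, 138, 141, 140, 141, 140, 139, 131, 82, 46, 44, 52, 49]
-6 [58, 61, 65, 124,
[... 606 characters left out ...]
42, 143, 143, 153, 107, 140]
12 [139, 72, 144, 140, 140, 141, 139, 140, 142, 141, 141, 142, 140, 142, 142, 141, 141, 141, 160, 145, 102, 139]
15 [137, 40, 169, 147, 142, 142, 142, 141, 142, 141, 142, 141, 142, 142, 142, 143, 142, 162, 184, 105, 102, 139]
18 [139, 37, 159, 193, 195, 195, 194, 193, 192, 192, 191, 192, 190, 189, 188, 186, 186, 195, 180, 54, 102, 140]
21 [140, 40, 120, 187, 215, 216, 215, 215, 215, 216, 215, 215, 214, 215, 215, 214, 214, 195, 172, 35, 103, 138]
24 [139, 36, 65, 175, 218, 218, 218, 217, 218, 217, 218, 217, 218, 216, 217, 216, 216, 187, 157, 34, 103, 138]
27 [144, 40, 37, 172, 219, 220, 219, 220, 219, 219, 218, 218, 219, 218, 218, 217, 218, 184, 120, 35, 107, 145]
```

Run:
```python
import cv2,numpy as np
g=cv2.GaussianBlur(cv2.imread('pics/f.png').mean(2),(5,5),0)
xs=np.arange(110,330,4);ys=[]
for x in xs:
    col=g[40:170,x]; ys.append(40+np.where(col>178)[0].max())
p=np.polyfit(xs,ys,1);print(ys[::5],np.degrees(np.arctan(-p[0])))
```

```text
Traceback (most recent call last):
ValueError: zero-size array to reduction operation maximum which has no identity
```

Run:
```python
import cv2,numpy as np
g=cv2.GaussianBlur(cv2.imread('pics/f.png').mean(2),(5,5),0)
xs=np.arange(140,312,4);ys=[]
for x in xs:
    w=np.where(g[40:170,x]>178)[0]; ys.append(40+w.max())
p=np.polyfit(xs,ys,1);print(ys[::5],np.degrees(np.arctan(-p[0])))
```

```text
[np.int64(100), np.int64(99), np.int64(99), np.int64(99), np.int64(99), np.int64(99), np.int64(99), np.int64(98), np.int64(98)] 0.6640371772649145
```

```bash
python3 -m handwheel '[0,0,0,0,0.75,0,0,0,0,1,0,0,50,0,1,15,0,100,0,1,38,-3,108,0,1]'; python3 -m handwheel '[0,0,0,0,1,0,0,0,0,1]'
python3 - <<'E'
from h import *
s=readout.observe();w=snapshot('wrist');p=proj('wrist',[[575,20,70]],s)[0].astype(int)
import pickle;pickle.dump(s,open('w6.pkl','wb'));cv2.imwrite('pics/w6.png',w[:,:,::-1]);o=(max(0,p[0]-133),p[1]-100)
cv2.imwrite('pics/c6.png',cv2.resize(w[o[1]:o[1]+200,o[0]:o[0]+266],None,fx=3,fy=3,interpolation=cv2.INTER_CUBIC)[:,:,::-1]);print(o,s['tool_pos'])
E
```

```text
time_s: 30.05
tool_pos: [546.0, 41.9, 193.9]
orientation: [0.047, 0.999, 0.0, 0.002]
wrist_force: [0.5, 1.0, -0.3]
width: 85.0
grasp_force: 0.0
time_s: 30.3
tool_pos: [543.7, 41.8, 189.9]
orientation: [0.048, 0.999, -0.0, -0.001]
wrist_force: [-0.4, 0.1, -0.3]
width: 85.3
grasp_force: 0.0
(np.int64(124), np.int64(148)) [543.74133024  41.80822506 189.87913847]
```

View pics/c6.png

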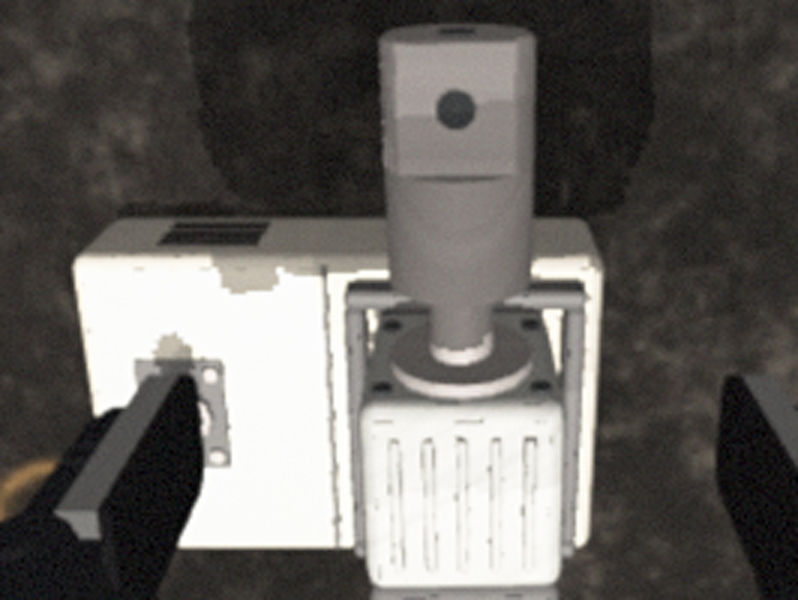

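The flat faces up, with the dimple at crop (457,108) centred between the hub's edges at 380 and 535. The block sits inside the nest walls. Next is the toggle, whose plate centre is near crop (182,412).

Run:
```python
from h import *
import pickle
s6=pickle.load(open('w6.pkl','rb'));s2=pickle.load(open('w2.pkl','rb'));s3=pickle.load(open('w3.pkl','rb'))
print('plate',ray('wrist',[(124+182/3,148+412/3)],51,s6), ray('top',[(200+725/4,140+158/4)],51))
print('tip w2',ray('wrist',[(122,243)],106,s2))
for uv in((727,208),(745,175)):print('top',ray('top',[(200+uv[0]/4,140+uv[1]/4)],106))
print('plan tip->top px',(proj('top',[[590.8,-59.7,106]])-[200,140])*4,'w2',proj('wrist',[[590.8,-59.7,106]],s2))
```

```text
plate [[617.63422842 -61.79985328  51.        ]] [[619.07745335 -60.7914805   51.        ]]
tip w2 [[594.92818993 -55.97957921 106.        ]]
top [[580.62190335 -49.37552798 106.        ]]
top [[596.48575084 -58.51061174 106.        ]]
plan tip->top px [[748.09105556 186.77065461]] w2 [[114.20083077 237.26405083]]
```

```bash
python3 -m handwheel '[0,-40,0,0,0.4,8,-80,0,0,0,18,-99,0,0,0,18,-99,0,0,0,18,-99,0,0,0]'; python3 -m handwheel '[0,0,-40,0,0,0,0,-70,0,0,0,0,-86,0,0,0,0,-86,0,0]'; python3 -m handwheel '[12,-1,0,0,0,24,-2,0,0,0,36,-3,0,0,0,48,-4,0,0,0,60,-5,0,0,0]'; python3 -m handwheel '[6,-0.5,0,0,0,10,-1,0,0,0,10,-1,0,0,0]'
```

```text
time_s: 30.98
tool_pos: [562.3, -56.3, 190.2]
orientation: [0.047, 0.999, 0.0, -0.0]
wrist_force: [0.1, 0.9, 0.4]
width: -0.0
grasp_force: 0.0
time_s: 31.48
tool_pos: [562.3, -56.6, 104.0]
orientation: [0.047, 0.999, 0.0, -0.001]
wrist_force: [0.2, 0.4, 0.6]
width: 0.0
grasp_force: 0.0
time_s: 32.1
tool_pos: [622.7, -62.2, 104.4]
orientation: [0.048, 0.999, 0.0, -0.001]
wrist_force: [-42.7, 3.5, 9.0]
width: -0.3
grasp_force: 22.0
time_s: 32.48
tool_pos: [623.3, -62.2, 103.6]
orientation: [0.047, 0.999, 0.001, -0.01]
wrist_force: [-59.1, 1.1, 44.0]
width: -0.1
grasp_force: 35.5
```

```bash
python3 -m handwheel '[-20,2,0,0,0,-40,4,10,0,0,-50,5,40,0,0,-60,5,90,0,0,-70,6,100,0,0]'; python3 -m handwheel '[0,0,0,0,0,0,0,0,0,0]'
python3 - <<'E'
from h import *
s=readout.observe();w=snapshot('wrist');cv2.imwrite('pics/w7.png',w[:,:,::-1]);print(s['tool_pos'],s['time_s'])
c=calibration('wrist')
off=proj('wrist',[[594,-57,106]],s)[0];on=proj('wrist',[[642,-63.5,106]],s)[0];pl=proj('wrist',[[618,-61.5,51]],s)[0]
print(off,on,pl)
a=w.mean(2)
print(a[200:330:6,215:300:4].astype(int))
for uv in [(0,0)]:pass
# hub face still level / drive pose: dimple
H=proj('wrist',[[507,45.5,104]],s)[0].astype(int);q=a[H[1]-40:H[1]+40,H[0]-40:H[0]+40]
m=(q<95).astype(np.uint8);n,l,st,ce=cv2.connectedComponentsWithStats(m);print(H,[(st[i].tolist(),(ce[i]+H-40).round(1).tolist()) for i in range(1,n) if 20<st[i][4]<400])
E
```

```text
time_s: 33.1
tool_pos: [564.3, -57.6, 207.6]
orientation: [0.048, 0.999, -0.0, 0.002]
wrist_force: [0.4, 0.2, 0.3]
width: -0.3
grasp_force: 0.0
time_s: 33.35
tool_pos: [562.7, -57.2, 203.4]
orientation: [0.048, 0.999, 0.0, -0.001]
wrist_force: [0.1, -0.3, -0.8]
width: 0.1
grasp_force: 0.0
[562.65545945 -57.20931029 203.40329648] 33.35
[281.92914281 257.10672226] [279.56342694 306.22041752] [278.88909645 254.85494951]
[[ 34  33  27  39  31  23  28  27  67 110 112 109 110 110 110 111 107 112
  113 113 112 110]
 [ 32  57  31  32  33  31  27  26 146 171 168 167 170 169 169 172 169 166
  170 172 173 171]
 [ 32  58  61  51  47  49  42  41 143 171 172 170 171 173 174 174 172 172
  173 174 170 171]
 [ 58  60  53  68  57  47  46  46 135 174 170 171 171 173 175 172 172 172
  170 168 173 173]
 [ 50  54  61  70  66  51  48  46 132 169 169 171 172 173 166 173 172 171
  171 172 172 170]
 [ 55  59  45  54  65  52  59  50 187 181 180 171 172 174 172 174 173 171
  168 171 169 172]
 [ 49  58  55  47  59  61  52  52 173 253 253 252 250 229 233 232 217 219
  221 230 253 253]
 [ 52  58  51  63  54  54  5
[... 680 characters left out ...]
  83  17  14  84
   85  88  31  33]
 [ 51  49  50  71  62  59  77  93  63  28  19  20  85  85  81  22  25  88
   86  85  27  24]
 [ 49  58  48  51  47  59  56  54  29  27  16  21  86  88  85  22  22  87
   84  87  24  24]
 [ 57  51  55  51  71  51  54  35  27  23  22  22  29  21 126  35  32 113
   22  26  19  24]
 [ 26  54  59  51  57  71  48  25  27  31  38  33  25  21  30  36  35  25
   20  17  38  35]
 [ 23  23  47  38  22  21  26  22  31  25  28  19  26  22  29  36  42  17
   24  18  19  16]
 [ 17  22  19  21  19  20  19  27  20  21  25  27  25  25  26  31  36  23
   21  27  21  15]
 [ 27  29  22  29  28  28  22  17  23  24  26  27  22  16  32  36  31  27
   16  21  25  20]]
[407 139] []
```

```bash
python3 -m handwheel '[-20,-60,10,0,0,-35,-120,20,0,0,-50,-180,30,0,0,-70,-240,40,0,0,-90,-290,40,0,0]'; python3 -m handwheel '[-20,-50,0,0,0,-40,-100,0,0,0,-60,-150,0,0,0,-60,-150,0,0,0]'
python3 - <<'E'
from h import *
t=snapshot('top');cv2.imwrite('pics/top9.png',t[:,:,::-1]);t0=cv2.imread('pics/top0.png').mean(2);a=t.mean(2)
print('off',proj('top',[[594,-57,106]])[0],'on',proj('top',[[642,-63.5,106]])[0],'plate',proj('top',[[618,-61.5,51]])[0])
for n,g in(('before',t0),('after',a)):
    print(n);print(g[158:202:2,372:392:2].astype(int))
d=np.abs(a-t0)
for n,(x,y) in dict(timer=(338,297),tub=(331,106),beaker=(261,117)).items(): print(n,d[y-22:y+22,x-18:x+18].mean().round(1))
# hub in the top view
p=proj('top',[[507,45.5,104]])[0].astype(int);print(p);print(a[p[1]-22:p[1]+14:2,p[0]-16:p[0]+16:2].astype(int))
E
```

```text
time_s: 34.02
tool_pos: [472.3, -349.5, 244.1]
orientation: [0.048, 0.999, 0.0, -0.0]
wrist_force: [0.2, -0.6, 0.2]
width: -0.2
grasp_force: 0.0
time_s: 34.52
tool_pos: [411.1, -500.5, 242.8]
orientation: [0.049, 0.999, 0.0, -0.001]
wrist_force: [0.4, 0.6, -0.6]
width: -0.1
grasp_force: 0.0
off [385.50455587 185.03933548] on [387.79246035 160.41152675] plate [381.63042512 180.02443583]
before
[[232 232 233 232 232 233 232 234 233 233]
 [232 232 233 234 233 232 232 233 232 233]
 [233 233 234 233 234 232 232 233 232 233]
 [234 234 232 233 234 233 232 234 234 232]
 [233 233 233 233 233 233 232 232 233 233]
 [233 227 227 230 237 236 237 234 235 233]
 [234 181 211 161 149 161 161 179 189 231]
 [234 183 168 158 155 154 155 156 146 232]
 [235 177 156 145 189 187 153 154 150 235]
 [236 169 145 202 222 224 221 157 149 236]
 [237 149 172 204 182 111 181 201 151 236]
 [238 153 162 161 162 100 112 141 153 236]
 [238 145 133 182  79  76 186 216 176 236]
 [236 158 154 130  91  86 191 207 176 224]
 [237 191 187 148  78  84 136 170 186 235]
 [237 153 134 130  77  86 140 152 205 234]
 [234 230 214 15
[... 1741 characters left out ...]
 230 229 230 233 202  95  56]
 [ 43  53  40  96 152 231 231 232 231 232 231 230 231 178  55  64]
 [ 40  39  35 101 150 228 232 235 184 186 230 231 234 179  66  62]
 [ 42  42  28 103 149 235 233 215  93 102 213 233 237 156  54  54]
 [ 41  41  30 103 153 233 232 236 101  92 227 231 238 121  48  42]
 [ 39  45  29 110 156 235 234 233 235 236 234 234 237 137  36  47]
 [ 46  42  21 119 165 235 233 233 232 233 233 232 238 122  40  44]
 [ 51  43  20 133 178 207 234 239 238 237 236 235 239 100  44  48]
 [ 49  42  37  61  67  68  66  45  57  85  94 108 191  94  50  52]
 [ 49  49  29  29  31  43  55  51  50  61  63  61  59  50  56  55]
 [ 46  47  24  34  28  33  31  34  32  29  34  42  46  44  50  50]]
```

The toggle is over to the far side, the flat faces up, and the timer, tub and beaker haven't moved. Handing in.

```bash
python3 -c "from station import order;print(order.hand_in())"
```

```text
the job is handed in; nothing more can be done
None
```

The drive is seated in the nest, its hub flat faces up (about 0.7° off level by camera), the toggle was then flipped to the far side, and the bystanders did not move; my toggle push ended hard against its stop, with the wrist reading about 59 N along x and 44 N along z, and the job was handed in at about 35 s.

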